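Key a slack pulley to its shaft

TASK

The pulley on the upright shaft is slack. Take the red-headed taper key from the wooden block, stand it loosely, tip down, in the gap between the pulley and the flat of the shaft, flat side to the shaft, and let go of it; then tap it down on its head until it is wedged tight and a firm push of about 20 N no longer sinks it (pushing much harder than 25 N would crack the hub), and leave it standing straight there on its own. Leave the other things on the bench alone.

Things in the scene. Friction and masses are not known exactly. Their poses are not given: they have to be found in the camera images.
- key: Loose brass taper key, 0.10 to 0.16 kg, upright in the wooden block. Origin: middle of the tip's end; z runs up to the head. Shank 60 mm long, 14 mm wide along y. Flat face towards -x, 4 mm from the origin; sloping face towards +x: thickness (along x) grows from 8 mm at the tip to 15.5 mm at the head, 1 mm in 8.
- key_head (a point): Centre of the top of the key's red head, 76 mm above the tip and 3 mm to +x of the key's origin; axes as the key's. Head: 16 mm high, 18 mm wide along y, 22 mm along x. Grip it across y from above.
- stand: Fixed blue stand, base 150 x 130 mm, with an upright steel shaft of 30 mm diameter on its z axis and the grey pulley (128 mm diameter, top 115 mm above the bench, level with the shaft's end) round it. Origin: underside centre; +x points from the shaft to the keyway. The pulley is fixed, but off-centre along x by up to 1.3 mm either way, which is not measured.
- mouth (a point): Middle of the upper edge of the shaft's flat, level with the pulley's top; axes as the stand's. The gap runs from here to +x: 18 mm wide along y, 10.2 to 12.8 mm at the top (not measured), its stiff, slightly springy brass wall closing in downwards like the key, 45 mm deep, open below. The key goes in x along x, flat on flat; it binds with its tip 18 to 38 mm below here. Friction about 0.4.
- block: Fixed wooden block 80 x 70 x 40 mm, origin underside centre, with a slot holding the key's lower 32 mm, with 1 mm play (key's axes along the block's, its tip 8 mm above the bench). The red head stands 28 to 44 mm above the block.
- filter: Bystander: white oil filter can with a red band, 72 mm diameter, 70 mm high, origin underside centre.
- driver: Bystander: screwdriver with a red handle lying on the bench.
- grease: Bystander: closed jar, 56 mm diameter, 75 mm high, origin underside centre.
There are look-alikes about, which are no part of the job. Several things look just like the stand: the one meant starts nearest to the robot's base.

How it is judged:
By the outcome, as a careful person would: the job done as asked, in the order asked, and still so for the second after the job is handed in, with the robot touching nothing.
It also fails if it takes over 54 s, if anything falls off the work surface, if the arm or the gripper's body presses on something with over 40 N, if the wrist force passes 120 N, or if a joint passes its speed limit or range.

ROBOT

A 6-joint arm with a two-finger parallel gripper is mounted at the origin on the work surface. World frame = base frame: x ahead of the robot, y to its left, z up, the work surface at z = 0. Lengths are in m, angles in rad, forces in N, time in s.
With the tool pointing down it reaches from about 0.375 to 0.9 m from the base axis. Payload 3.1 kg.
Tool frame: the origin (TCP) lies between the finger pads; the fingertips stand 17 mm ahead of it and the grasp point (between the pads) lies 2 mm behind it; z points along the fingers, y is the line along which they close (so a half turn about z gives the same grasp; the last joint's range is limited). The gripper opens to 85 mm and grips with 20 to 120 N. Pads are 22 mm wide; open, the fingers measure 114 mm over their backs; the gripper's body (76 mm by 85 mm) begins 54 mm behind the grasp point. The pads swing forward as they close: fully open they stand 13 mm farther back than shut.
Start: joints at [1.006, 0.527, 1.433, -0, 1.181, -0.178], TCP at [0.235, 0.579, 0.248] pointing down, gripper open.
Joint ranges: [-3.08, 3.08], [-0.75, 2.2], [0.22, 2.44], [-1.43, 4.57], [0, 2.65], [-2.85, 2.85]. Speed limits (rad/s): [2.79, 2.79, 3.14, 3.14, 3.14, 3.14].

INTERFACE

Orientations are given as a unit quaternion [x, y, z, w].
In Python, from station import sense, vision, order gives the robot as it stands.
- The arm moves only by the shell command python3 -m crank 'ROWS' [OPENING] [FORCE]. ROWS is JSON, a list of rows, each an object with "dp": the shift along the world's x, y, z in units of 30 mm (1.0 is 30 mm), a list of three; "angular": the turn, a rotation vector about the world's x, y, z in degrees, a list of three. In form: [{"dp": [dx, dy, dz], "angular": [ax, ay, az]}, ...]. A call has 1 to 20 rows; each row shifts and turns the commanded pose from where the row before left it; what a row does not reach is not made up. A row lasts 1/10 s, in which the tool goes at most 50 mm and 8.59 degrees, less where a joint would pass 70% of its speed; a pose out of reach is approached as far as the arm can. A call is refused whole if a number of a shift passes 1 or a number of a turn 8.59, either way. A call with a gripper value outside its range is refused whole. OPENING is the closure, from 0 (fully open) to 1 (shut), set as the call begins (- or left out, the last holds). The fingers move at their own pace and stop on an object; FORCE is the grip in N (left out, the last holds). Time passes only in rows, so rows that do not move let the fingers close. It gives the time, the measured TCP pose, the force, the opening and the grip force at its end, in the units of the state.
- sense(): the state, without advancing time (a new reading comes with each control period).
- vision.snapshot(name): name is "scene" or "top" or "wrist"; returns a dict with "image" (400x640x3 uint8, blue, green, red), "range_z" (400x640 float32, m along the optical axis (not along the pixel's ray), 0 where there is no reading), "mtx" (3x3 intrinsics, pixels), "dist" ([k1, k2, p1, p2, k3] as OpenCV has them; the pictures are not rectified), "pose" (4x4, takes a point from camera to world coordinates); the wrist camera has in their place "mount" (4x4, takes a point from camera to tool coordinates, whose origin is the TCP and whose axes are the flange's). Camera axes: x right, y down, z forward; pixel columns grow to the right and rows downward; lengths in m; the calibration is good to about 2 mm. A picture is of the moment at which its call begins: read the wrist's pose just before it.
- order.sign_off(): hands the job in; it is judged then, once.
The state is a dict: "t": time; "q": joint angles; "qd": joint speeds; "tau": joint torques, N m; "tcp_pos": TCP position; "tool_rot": TCP orientation; "force": force on the tool from outside, world axes, zero at the start; "ft_torque": the same for the moment, N m; "finger_gap": opening from 0.0 (shut) to 1.0 (fully open); "gripper_force": force on a finger pad.
Only numpy, scipy, OpenCV 4.12 (cv2) and the standard library are available. Lean on these libraries where they do the work, as an engineer would, in place of code of your own. Each camera call takes 0.05 s, during which the arm holds its last target. There are 200 camera calls.

## Working session

There is one attempt and no reset: what is moved stays moved. The work goes in short steps, Python scripts to look and compute and a shell command to move; the robot and the scene stay as the last step left them, time stands still between calls to the robot, and variables do not carry over. Pictures are saved under pics/ and viewed, at most 10 in all, crops included, and the job is handed in when it is done.

```bash
mkdir -p pics; ls
python3 - <<'E'
from station import sense,vision
import cv2,numpy as np
s=sense();print(s)
a=vision.snapshot("scene");b=vision.snapshot("top")
for n,d in(("scene",a),("top",b)):
    print(n,d["mtx"],d["dist"],d["pose"]);np.savez("pics/%s0.npz"%n,**d)
    cv2.imwrite("pics/%s0.png"%n,d["image"])
E
```

```text
pics
{'t': 0.0, 'q': array([ 1.00648029e+00,  5.28443170e-01,  1.43388935e+00, -2.40223798e-07,
        1.18137828e+00, -1.78503038e-01]), 'qd': array([-0.0017952 , -0.00067946,  0.00014307,  0.00163307, -0.0008987 ,
        0.00044407]), 'tau': array([ 8.19490706e-04, -4.42354417e+01, -1.78026491e+01, -2.58733771e-04,
        8.53881327e-03,  1.46514361e-05]), 'tcp_pos': array([0.23480767, 0.57849619, 0.24735181]), 'tool_rot': array([ 1.91712134e-01,  9.81450628e-01, -9.86900415e-04, -3.84264336e-04]), 'force': array([ 0.05843171,  0.16473391, -0.36553567]), 'ft_torque': array([-0.0156959 ,  0.01128977,  0.03050878]), 'gripper_force': 0.0, 'finger_gap': 0.9967738637512663}
scene [[361.36106108   0.         317.59092931]
 [  0.         361.36106108 201.84630821]
 [  0.           0.           1.        ]] [0.01299169 0.         0.         0.         0.        ] [[-0.05369513  0.53760908 -0.8414828   1.43102172]
 [ 0.99851376  0.03678405 -0.04021459 -0.04981735]
 [ 0.00933342 -0.84239148 -0.53878519  0.66632394]
 [ 0.          0.          0.          1.        ]]
top [[404.64101203   0.         324.01271828]
 [  0.         404.64101203 199.13617439]
 [  0.           0.           1.        ]] [-0.06400936  0.          0.          0.          0.        ] [[ 0.02867543 -0.99126453  0.12873363  0.4231648 ]
 [-0.9995873  -0.02821498  0.00539938 -0.09378445]
 [-0.00172    -0.12883533 -0.99166451  1.44477758]
 [ 0.          0.          0.          1.        ]]
```

View pics/top0.png

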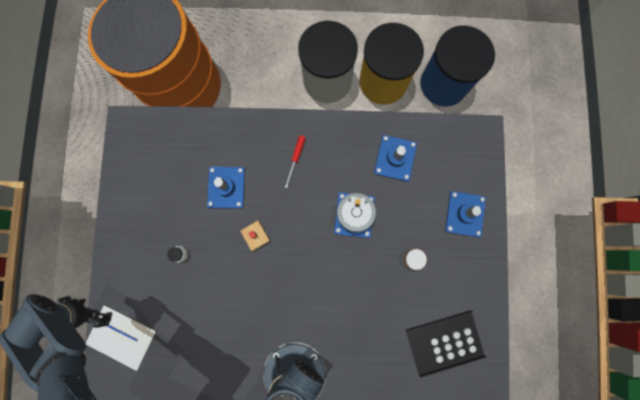

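View pics/scene0.png

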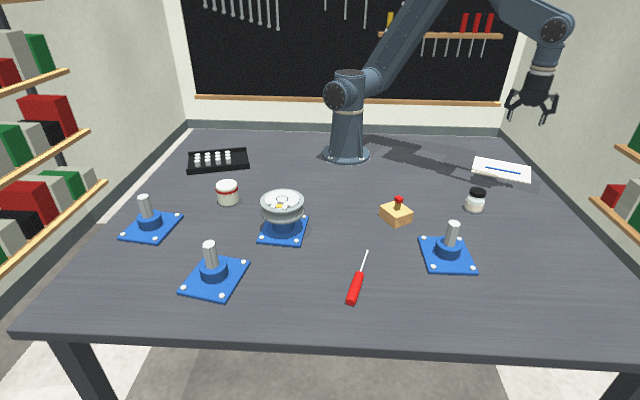

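The top view shows the target stand with its pulley at about (356,213) and the brass keyway at (357,202). The block is at (255,236) with the red head at (253,235). The scene view agrees: pulley (282,205), key (399,200). Next come rough positions.

```bash
cat > h.py <<'E'
import cv2,numpy as np
from scipy.spatial.transform import Rotation as R
from station import sense,vision
def wpose(s,d):
    T=np.eye(4);T[:3,:3]=R.from_quat(s["tool_rot"]).as_matrix();T[:3,3]=s["tcp_pos"];return T@d["mount"]
def cast(uv,d,P,z):
    p=cv2.undistortPoints(np.float64(uv).reshape(-1,1,2),d["mtx"],d["dist"]).reshape(-1,2)
    r=np.c_[p,np.ones(len(p))]@P[:3,:3].T;o=P[:3,3]
    return (o+r*((z-o[2])/r[:,2])[:,None])[:,:2]
def mask(im,lo,hi,box):
    m=cv2.inRange(cv2.cvtColor(im,cv2.COLOR_BGR2HSV),lo,hi);k=np.zeros_like(m);x0,y0,x1,y1=box;k[y0:y1,x0:x1]=m[y0:y1,x0:x1];return k
def cen(m):
    M=cv2.moments(m,True);return M["m10"]/M["m00"],M["m01"]/M["m00"]
E
python3 - <<'E'
from h import *
d=dict(np.load("pics/top0.npz"));P=d["pose"];im=d["image"]
red=mask(im,(0,140,80),(8,255,255),(235,215,275,255))|mask(im,(172,140,80),(180,255,255),(235,215,275,255))
print("head",cast(cen(red),d,P,.08))
w=mask(im,(9,60,80),(28,255,255),(235,215,275,255))|red
r=cv2.minAreaRect(cv2.findNonZero(w));c=cv2.boxPoints(r);print("block",cast(c,d,P,.035),cast([r[0]],d,P,.035))
g=mask(im,(15,70,80),(30,255,255),(330,190,385,240));print("brass",cv2.countNonZero(g),cast(cen(g),d,P,.115))
b=mask(im,(100,130,60),(125,255,255),(325,185,385,240));r=cv2.minAreaRect(cv2.findNonZero(b));print("base",r,cast([r[0]],d,P,.005),cast(cv2.boxPoints(r),d,P,.01))
print("pulley",cast([[356,213]],d,P,.115))
d=dict(np.load("pics/scene0.npz"))
o=cv2.resize(d["image"][180:250,250:420],None,fx=4,fy=4,interpolation=2);cv2.imwrite("pics/c1.png",o)
E
```

```text
head [[0.47419836 0.15300753]]
block [[0.48852355 0.20758412]
 [0.52881444 0.14226602]
 [0.45514677 0.09577717]
 [0.41528574 0.16073747]] [[0.47180883 0.15151754]]
brass 29 [[ 0.58935183 -0.19648003]]
base ((353.9015197753906, 214.85400390625), (35.91555404663086, 41.37930679321289), 6.581944942474365) [[ 0.55652779 -0.19426363]] [[ 0.48837223 -0.12370274]
 [ 0.63579458 -0.13691705]
 [ 0.62455247 -0.26504789]
 [ 0.47735786 -0.25022162]]
pulley [[ 0.55267327 -0.19339431]]
```

```bash
python3 -m crank '[{"dp":[0.5,-0.95,0],"angular":[0,0,3.6]},{"dp":[0.5,-0.95,0],"angular":[0,0,3.6]},{"dp":[0.5,-0.95,0],"angular":[0,0,3.6]},{"dp":[0.5,-0.95,0],"angular":[0,0,3.6]},{"dp":[0.5,-0.95,0],"angular":[0,0,3.6]},{"dp":[0.5,-0.95,0],"angular":[0,0,3.6]},{"dp":[0.5,-0.95,0],"angular":[0,0,3.6]},{"dp":[0.5,-0.95,0],"angular":[0,0,3.6]},{"dp":[0.5,-0.95,0],"angular":[0,0,3.6]},{"dp":[0.5,-0.95,0],"angular":[0,0,3.6]},{"dp":[0.5,-0.95,0],"angular":[0,0,3.6]},{"dp":[0.5,-0.95,0],"angular":[0,0,3.6]},{"dp":[0.5,-0.95,0],"angular":[0,0,3.6]},{"dp":[0.5,-0.95,0],"angular":[0,0,3.6]},{"dp":[0.5,-0.95,0],"angular":[0,0,3.6]},{"dp":[0,0,0],"angular":[0,0,0]},{"dp":[0,0,0],"angular":[0,0,0]}]'
python3 - <<'E'
from h import *
s=sense();d=vision.snapshot("wrist");P=wpose(s,d);print(d["mount"],d["mtx"],s["tcp_pos"],s["q"])
np.savez("pics/w1.npz",P=P,**d);cv2.imwrite("pics/w1.png",d["image"])
E
```

```text
t: 1.8
tcp_pos: [0.4599, 0.1511, 0.248]
tool_rot: [-0.273, 0.962, 0.0, -0.001]
force: [0.1, 0.1, -0.3]
finger_gap: 0.999
gripper_force: 0.0
[[ 1.62346534e-03 -9.59000412e-01 -2.83400024e-01  7.21553805e-02]
 [ 9.99998028e-01  1.88114480e-03 -6.37108284e-04 -1.06190034e-03]
 [ 1.14410359e-03 -2.83398431e-01  9.59001575e-01 -1.25426848e-01]
 [ 0.00000000e+00  0.00000000e+00  0.00000000e+00  1.00000000e+00]] [[335.42979014   0.         321.98031519]
 [  0.         335.42979014 200.36421136]
 [  0.           0.           1.        ]] [0.45992645 0.15111986 0.24796706] [ 8.58538474e-02  3.39890030e-01  1.77684990e+00  5.23739724e-04
  1.02612826e+00 -2.03926452e+00]
```

View pics/w1.png

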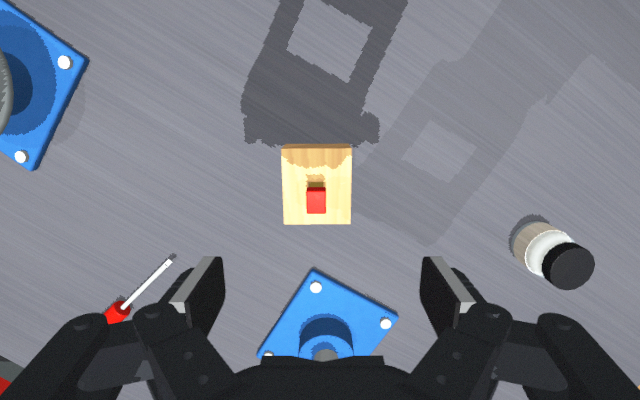

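View pics/c1.png

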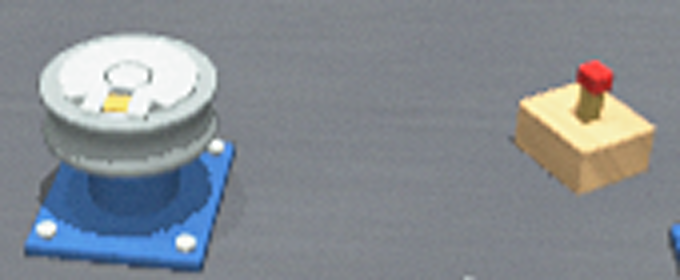

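The wrist view shows the block at (316,184) and the red head at (316,200), aligned with the image axes. Pulley crop: the brass wall faces the scene camera. I'll localise the head and block from this view, using the depth as a check.

Run:
```python
from h import *
d=dict(np.load("pics/w1.npz"));P=d["P"];im=d["image"]
B=(270,130,365,235)
hsv=cv2.cvtColor(im,cv2.COLOR_BGR2HSV);print(hsv[184:218:3,316].tolist())
red=mask(im,(0,140,60),(8,255,255),B)|mask(im,(172,140,60),(180,255,255),B)
top=mask(im,(0,140,200),(8,255,255),B)|mask(im,(172,140,200),(180,255,255),B)
for n,m in(("red",red),("top",top)):
    r=cv2.minAreaRect(cv2.findNonZero(m));c=cast(cv2.boxPoints(r),d,P,.084);print(n,cv2.boundingRect(m),r,cast(cen(m),d,P,.084),np.linalg.norm(np.diff(c,axis=0),axis=1),np.degrees(np.arctan2(*(c[1]-c[0])[::-1])))
w=mask(im,(9,40,170),(35,255,255),B)|red
r=cv2.minAreaRect(cv2.findNonZero(w));c=cast(cv2.boxPoints(r),d,P,.04);print(cast([r[0]],d,P,.04),np.linalg.norm(np.diff(c,axis=0),axis=1),[np.degrees(np.arctan2(*v[::-1])) for v in np.diff(c,axis=0)])
z=d["range_z"][205,316];print("depth head",z)
T=R.from_quat(sense()["tool_rot"]).as_matrix();print(T)
```

```text
[[22, 164, 134], [5, 209, 140], [1, 227, 165], [2, 158, 255], [3, 153, 255], [2, 164, 255], [2, 170, 255], [2, 171, 255], [2, 178, 255], [2, 178, 255], [29, 42, 255], [29, 48, 255]]
red (306, 187, 20, 27) ((315.5, 200.0), (26.0, 19.0), 90.0) [[0.47406433 0.15214051]] [0.01689785 0.02437272 0.01728781] 121.83460349700194
top (306, 191, 20, 23) ((315.5, 202.0), (22.0, 19.0), 90.0) [[0.47561109 0.15306997]] [0.01695588 0.02069446 0.01728781] 121.83639171120726
[[0.47295435 0.1506821 ]] [0.0695049  0.08030565 0.07416041] [np.float64(121.81924521889324), np.float64(33.21418156666009), np.float64(-58.149126284374745)]
depth head 0.30414757
[[-8.49576462e-01 -5.27463429e-01 -1.47210496e-03]
 [-5.27464395e-01  8.49577070e-01  3.39427367e-04]
 [ 1.07163110e-03  1.06485246e-03 -9.99998859e-01]]
```

```bash
python3 -m crank '[{"dp":[0.26,0.03,-0.5],"angular":[0,0,0]},{"dp":[0.26,0.03,-0.9],"angular":[0,0,0]},{"dp":[0,0,-0.9],"angular":[0,0,0]},{"dp":[0,0,-0.9],"angular":[0,0,0]},{"dp":[0,0,-0.9],"angular":[0,0,0]},{"dp":[0,0,-0.9],"angular":[0,0,0]},{"dp":[0,0,-0.5],"angular":[0,0,0]},{"dp":[0,0,-0.3],"angular":[0,0,0]},{"dp":[0,0,0],"angular":[0,0,0]},{"dp":[0,0,0],"angular":[0,0,0]}]' 0; python3 -m crank '[{"dp":[0,0,0],"angular":[0,0,0]},{"dp":[0,0,0],"angular":[0,0,0]},{"dp":[0,0,0],"angular":[0,0,0]},{"dp":[0,0,0],"angular":[0,0,0]},{"dp":[0,0,0],"angular":[0,0,0]},{"dp":[0,0,0],"angular":[0,0,0]},{"dp":[0,0,0],"angular":[0,0,0]},{"dp":[0,0,0],"angular":[0,0,0]},{"dp":[0,0,0],"angular":[0,0,0]},{"dp":[0,0,0],"angular":[0,0,0]}]' 1 50
```

```text
t: 2.85
tcp_pos: [0.4758, 0.1539, 0.0747]
tool_rot: [-0.275, 0.961, -0.0, 0.0]
force: [0.1, 0.1, -0.3]
finger_gap: 0.999
gripper_force: 0.0
t: 3.85
tcp_pos: [0.476, 0.1534, 0.0747]
tool_rot: [-0.275, 0.962, -0.0, 0.0]
force: [-1.0, 0.0, 5.6]
finger_gap: 0.198
gripper_force: 50.7
```

```bash
python3 -m crank '[{"dp":[0,0,0.2],"angular":[0,0,0]},{"dp":[0,0,0.5],"angular":[0,0,0]},{"dp":[0,0,0.8],"angular":[0,0,0]},{"dp":[0,0,0.9],"angular":[0,0,0]},{"dp":[0,0,0.9],"angular":[0,0,0]},{"dp":[0,0,0.9],"angular":[0,0,0]},{"dp":[0,0,0.5],"angular":[0,0,0]},{"dp":[0,0,0],"angular":[0,0,0]},{"dp":[0,0,0],"angular":[0,0,0]}]'
python3 - <<'E'
from h import *
s=sense();d=vision.snapshot("wrist");P=wpose(s,d)
np.savez("pics/w2.npz",P=P,**d);cv2.imwrite("pics/w2.png",cv2.resize(d["image"][180:400,200:440],None,fx=2.5,fy=2.5,interpolation=2))
E
```

```text
t: 4.75
tcp_pos: [0.4752, 0.1533, 0.2149]
tool_rot: [-0.275, 0.962, 0.0, -0.0]
force: [-0.2, -0.5, -1.0]
finger_gap: 0.2
gripper_force: 49.9
```

View pics/w2.png

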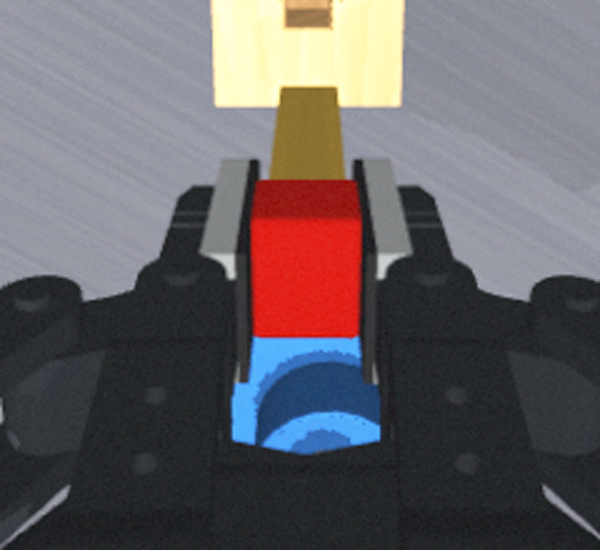

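The key hangs straight in the fingers, with its brass face at full-image px about (310–336, 215–252) and the tip edge at row 215. I'll fit that face's slope from the depth.

Run:
```python
from h import *
d=dict(np.load("pics/w2.npz"));P=d["P"];M=d["mount"]
def pts(u0,u1,v0,v1):
    v,u=np.mgrid[v0:v1,u0:u1];z=d["range_z"][v,u].ravel()
    p=cv2.undistortPoints(np.c_[u.ravel(),v.ravel()].astype(float).reshape(-1,1,2),d["mtx"],d["dist"]).reshape(-1,2)
    return (np.c_[p,np.ones(len(p))]*z[:,None])@M[:3,:3].T+M[:3,3]
for v in range(216,254,4):
    q=pts(314,332,v,v+1);print(v,np.round(np.median(q,axis=0)*1e3,1))
q=pts(314,332,217,250);A=np.c_[q[:,1:],np.ones(len(q))];c=np.linalg.lstsq(A,q[:,0],rcond=None)[0];print("x=a*y+b*z+c",c,"deg",np.degrees(np.arctan(c[:2])))
q=pts(305,340,272,312);print("head top",np.round(np.median(q,0)*1e3,1),np.round(np.percentile(q,[2,98],axis=0)*1e3,1))
for v in range(262,322,4):
    q=pts(305,340,v,v+1);print(v,np.round(np.median(q,0)*1e3,1))
```

```text
216 [ 6.7 -0.9 63.4]
220 [ 6.6 -0.9 56.5]
224 [ 6.7 -0.9 49.7]
228 [ 6.7 -0.9 43.7]
232 [ 6.7 -0.9 37.9]
236 [ 6.5 -0.9 32.8]
240 [ 6.7 -0.9 27.3]
244 [ 6.6 -0.9 22.5]
248 [ 6.5 -0.9 18.2]
252 [10.6 -0.9  5.3]
x=a*y+b*z+c [ 0.00133285 -0.20272591  0.0144595 ] deg [  0.0763668  -11.46002977]
head top [ 0.3 -1.1 -9.1] [[ -8.6  -7.7 -10.2]
 [  8.8   5.6  -8. ]]
262 [10.7 -1.1 -4.3]
266 [10.6 -1.1 -7.4]
270 [ 9.7 -1.1 -9. ]
274 [ 8.1 -1.1 -9.2]
278 [ 6.4 -1.1 -9.4]
282 [ 4.5 -1.1 -9.2]
286 [ 2.7 -1.1 -9.1]
290 [ 0.8 -1.1 -8.9]
294 [-1.  -1.1 -9. ]
298 [-2.7 -1.1 -9.1]
302 [-4.6 -1.1 -9.1]
306 [-6.5 -1.1 -9. ]
310 [-8.3 -1.1 -9.2]
314 [-10.6  -1.1  -8.6]
318 [-165.9   -1.   203. ]
```

The visible face, on the tool +x side, is vertical, so it's the flat one. That puts the key's +x along tool −x. Next I carry the key to just outboard of the mouth, turn −37°, and look.

```bash
python3 -m crank '[{"dp":[0.31,-0.83,0],"angular":[0,0,-2.64]},{"dp":[0.31,-0.83,0],"angular":[0,0,-2.64]},{"dp":[0.31,-0.83,0],"angular":[0,0,-2.64]},{"dp":[0.31,-0.83,0],"angular":[0,0,-2.64]},{"dp":[0.31,-0.83,0],"angular":[0,0,-2.64]},{"dp":[0.31,-0.83,0],"angular":[0,0,-2.64]},{"dp":[0.31,-0.83,0],"angular":[0,0,-2.64]},{"dp":[0.31,-0.83,0],"angular":[0,0,-2.64]},{"dp":[0.31,-0.83,0],"angular":[0,0,-2.64]},{"dp":[0.31,-0.83,0],"angular":[0,0,-2.64]},{"dp":[0.31,-0.83,0],"angular":[0,0,-2.64]},{"dp":[0.31,-0.83,0],"angular":[0,0,-2.64]},{"dp":[0.31,-0.83,0],"angular":[0,0,-2.64]},{"dp":[0.31,-0.83,0],"angular":[0,0,-2.64]},{"dp":[0,0,0],"angular":[0,0,0]},{"dp":[0,0,0],"angular":[0,0,0]}]'
python3 - <<'E'
from h import *
s=sense();d=vision.snapshot("wrist");P=wpose(s,d);print(s["tool_rot"],s["q"])
np.savez("pics/w3.npz",P=P,**d);cv2.imwrite("pics/w3.png",cv2.resize(d["image"][120:300,200:440],None,fx=3.3,fy=3.3,interpolation=2))
E
```

```text
t: 6.4
tcp_pos: [0.6049, -0.1951, 0.2131]
tool_rot: [0.045, 0.999, 0.001, -0.002]
force: [0.2, 1.2, -1.7]
finger_gap: 0.199
gripper_force: 49.8
[ 0.04461481  0.99900175  0.00114274 -0.00192683] [-4.87786860e-01  5.82275562e-01  1.43638621e+00  4.56425364e-04
  1.12739234e+00 -1.96952044e+00]
```

View pics/w3.png

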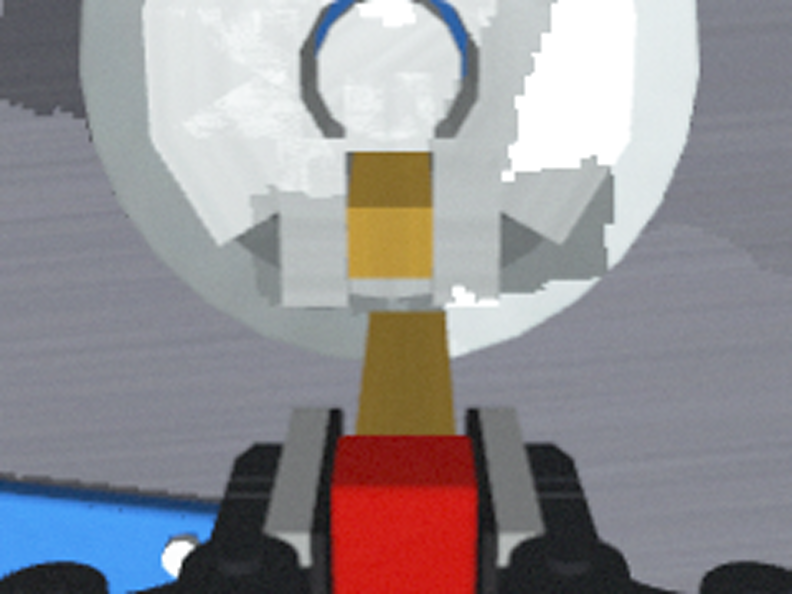

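The view shows the gap as dark brass at crop (348–432, 152–207), i.e. full-image px (305–331, 166–183). The brass block runs to row 277, and the key tip's front edge is at crop (368–446, 311). I'll compute the offset in tool and world axes.

```bash
cat > m.py <<'E'
from h import *
import sys
def run(f):
    d=dict(np.load(f));P=d["P"];im=d["image"];T=P@np.linalg.inv(d["mount"])
    z=d["range_z"];v,u=np.mgrid[0:400,0:640]
    p=cv2.undistortPoints(np.c_[u.ravel(),v.ravel()].astype(float).reshape(-1,1,2),d["mtx"],d["dist"]).reshape(-1,2)
    X=(np.c_[p,np.ones(len(p))]*z.reshape(-1,1))@P[:3,:3].T+P[:3,3]
    X=X.reshape(400,640,3)
    hsv=cv2.cvtColor(im,cv2.COLOR_BGR2HSV)
    br=cv2.inRange(hsv,(12,100,50),(30,255,255))
    return d,P,T,X,hsv,br
E
python3 - <<'E'
from m import *
d,P,T,X,hsv,br=run("pics/w3.npz")
print(T[:3,:3].round(4))
for v in range(160,216,2):
    c=np.flatnonzero(br[v,290:350])+290
    print(v,(c.min(),c.max()) if len(c) else None,hsv[v,318].tolist(),X[v,318].round(4))
# key face
ti=np.linalg.inv(T)
for v in range(214,250,5):
    c=np.flatnonzero(br[v,290:350])+290;q=(X[v,c]@ti[:3,:3].T+ti[:3,3])*1e3;print(v,c.min(),c.max(),q[0].round(1),q[len(q)//2].round(1),q[-1].round(1))
E
```

```text
[[-0.996   0.0891 -0.0037]
 [ 0.0891  0.996   0.0025]
 [ 0.004   0.0021 -1.    ]]
160 None [85, 6, 236] [ 0.5707 -0.1956  0.1152]
162 None [90, 4, 228] [ 0.5722 -0.1957  0.1146]
164 None [100, 7, 222] [ 0.5734 -0.1958  0.1156]
166 (np.int64(307), np.int64(329)) [22, 173, 131] [ 0.5816 -0.197   0.0777]
168 (np.int64(307), np.int64(329)) [21, 167, 134] [ 0.5824 -0.197   0.0823]
170 (np.int64(307), np.int64(329)) [21, 173, 133] [ 0.5831 -0.197   0.0867]
172 (np.int64(307), np.int64(329)) [22, 174, 135] [ 0.5836 -0.197   0.0917]
174 (np.int64(306), np.int64(329)) [21, 168, 135] [ 0.5839 -0.197   0.0977]
176 (np.int64(306), np.int64(329)) [21, 163, 133] [ 0.5846 -0.197   0.1015]
178 (np.int64(306), np.int64(330)) [21, 164, 135] [ 0.585  -0.197   0.1063]
180 (np.int64(306), np.int64(330)) [21, 167, 131] [ 0.5855 -0.197   0.1106]
182 (np.int64(306), np.int64(330)) [21, 174, 139] [ 0.5861 -0.197   0.1139]
184 (np.int64(305), np.int64(330)) [22, 168, 184] [ 0.5875 -0.1971  0.1142]
186 (np.int64(305), np.int64(330)) [21, 167, 185] [ 0.5886 -0.1972  0.1153]
188 (np.int64(305), np.int64(330)) [2
[... 385 characters left out ...]
2, 184] [ 0.5978 -0.1981  0.1131]
200 (np.int64(306), np.int64(330)) [21, 173, 183] [ 0.5989 -0.1982  0.1142]
202 (np.int64(306), np.int64(330)) [21, 174, 182] [ 0.6005 -0.1983  0.1137]
204 None [22, 68, 179] [ 0.6027 -0.1985  0.1113]
206 None [90, 7, 184] [ 0.6045 -0.1987  0.1102]
208 None [96, 7, 183] [ 0.6057 -0.1988  0.1111]
210 None [90, 12, 171] [ 0.6071 -0.1989  0.1114]
212 None [98, 17, 162] [ 0.6084 -0.1991  0.112 ]
214 None [23, 73, 132] [ 0.6099 -0.1992  0.112 ]Traceback (most recent call last):
  File "<stdin>", line 10, in <module>
    return umr_minimum(a, axis, None, out, keepdims, initial, where)
ValueError: zero-size array to reduction operation minimum which has no identity
```

```bash
python3 -m crank '[{"dp":[-0.3,-0.01,-0.1],"angular":[0,0,0]},{"dp":[-0.3,-0.02,-0.2],"angular":[0,0,0]},{"dp":[-0.12,0,-0.2],"angular":[0,0,0]},{"dp":[0,0,-0.1],"angular":[0,0,0]},{"dp":[0,0,0],"angular":[0,0,0]},{"dp":[0,0,0],"angular":[0,0,0]},{"dp":[0,0,0],"angular":[0,0,0]}]'
python3 - <<'E'
from h import *
s=sense();d=vision.snapshot("wrist");P=wpose(s,d)
np.savez("pics/w4.npz",P=P,**d);cv2.imwrite("pics/w4.png",cv2.resize(d["image"][150:300,240:400],None,fx=4,fy=4,interpolation=2))
from m import *
d,P,T,X,hsv,br=run("pics/w4.npz");ti=np.linalg.inv(T)
for v in range(180,256,3):
    q=(X[v,323]@ti[:3,:3].T+ti[:3,3])*1e3
    c=np.flatnonzero(br[v,290:350])+290
    print(v,(c.min(),c.max()) if len(c) else None,hsv[v,323].tolist(),X[v,323].round(4),q.round(1))
E
```

```text
t: 7.15
tcp_pos: [0.5848, -0.1963, 0.1976]
tool_rot: [0.044, 0.999, -0.0, 0.0]
force: [-0.8, -1.0, -1.8]
finger_gap: 0.203
gripper_force: 49.8
180 None [96, 6, 225] [ 0.5614 -0.1946  0.1159] [23.6 -0.4 81.7]
183 None [90, 8, 188] [ 0.5635 -0.1948  0.1151] [21.4 -0.4 82.5]
186 None [99, 9, 189] [ 0.5653 -0.195   0.1158] [19.7 -0.4 81.8]
189 None [90, 6, 185] [ 0.5675 -0.1952  0.1147] [17.4 -0.4 82.9]
192 None [103, 9, 188] [ 0.5695 -0.1953  0.1147] [15.4 -0.3 82.9]
195 None [81, 9, 189] [ 0.5712 -0.1955  0.1157] [13.7 -0.3 81.8]
198 None [94, 11, 187] [ 0.5734 -0.1957  0.1152] [11.5 -0.3 82.4]
201 (np.int64(311), np.int64(334)) [21, 173, 133] [ 0.5832 -0.1965  0.0891] [  1.7  -0.3 108.5]
204 (np.int64(310), np.int64(334)) [21, 177, 130] [ 0.5836 -0.1965  0.095 ] [  1.3  -0.3 102.6]
207 (np.int64(310), np.int64(335)) [22, 166, 134] [ 0.5841 -0.1966  0.1005] [ 0.8 -0.3 97.1]
210 (np.int64(310), np.int64(335)) [21, 176, 132] [ 0.5852 -0.1967  0.1037] [-0.4 -0.3 93.9]
213 (np.int64(310), np.int64(335)) [21, 173, 130] [ 0.5854 -0.1967  0.1097] [-0.5 -0.3 87.9]
216 (np.int64(310), np.int64(
[... 520 characters left out ...]
.4 41. ]
234 (np.int64(310), np.int64(335)) [21, 165, 124] [ 0.5796 -0.1963  0.1609] [ 5.3 -0.4 36.6]
237 (np.int64(310), np.int64(335)) [21, 165, 124] [ 0.5788 -0.1962  0.1667] [ 6.  -0.4 30.9]
240 (np.int64(309), np.int64(336)) [21, 175, 124] [ 0.5792 -0.1962  0.1697] [ 5.7 -0.4 27.8]
243 (np.int64(309), np.int64(336)) [22, 171, 121] [ 0.5794 -0.1963  0.1729] [ 5.4 -0.4 24.7]
246 (np.int64(309), np.int64(336)) [21, 167, 124] [ 0.5792 -0.1963  0.1767] [ 5.6 -0.5 20.9]
249 (np.int64(308), np.int64(336)) [21, 170, 123] [ 0.5788 -0.1962  0.181 ] [ 6.  -0.5 16.6]
252 None [2, 229, 136] [ 0.5747 -0.1959  0.193 ] [10.2 -0.5  4.5]
255 None [179, 217, 134] [ 0.5746 -0.1959  0.1961] [10.2 -0.5  1.5]
```

View pics/w4.png

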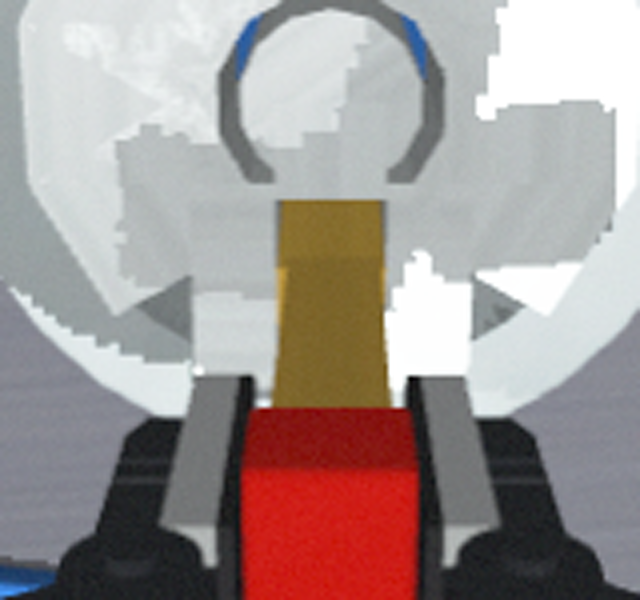

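The key tip is centred laterally on the gap (crop col ~331 for both). Its flat is ~4.2 mm beyond the shaft's flat edge (crop row 200), so I shift it −2.5 mm in x and lower it gently.

```bash
python3 -m crank '[{"dp":[-0.083,0.005,0],"angular":[0,0,0]},{"dp":[0,0,0],"angular":[0,0,0]},{"dp":[0,0,0],"angular":[0,0,0]},{"dp":[0,0,-0.2],"angular":[0,0,0]},{"dp":[0,0,-0.2],"angular":[0,0,0]},{"dp":[0,0,-0.2],"angular":[0,0,0]},{"dp":[0,0,-0.1],"angular":[0,0,0]},{"dp":[0,0,-0.1],"angular":[0,0,0]},{"dp":[0,0,-0.1],"angular":[0,0,0]},{"dp":[0,0,-0.1],"angular":[0,0,0]},{"dp":[0,0,0],"angular":[0,0,0]}]'
```

```text
t: 8.3
tcp_pos: [0.5816, -0.1958, 0.1669]
tool_rot: [0.044, 0.999, 0.0, -0.0]
force: [0.7, -0.5, -1.3]
finger_gap: 0.199
gripper_force: 49.8
```

```bash
python3 -m crank '[{"dp":[0,0,-0.1],"angular":[0,0,0]},{"dp":[0,0,-0.1],"angular":[0,0,0]},{"dp":[0,0,-0.07],"angular":[0,0,0]},{"dp":[0,0,0],"angular":[0,0,0]},{"dp":[0,0,0],"angular":[0,0,0]}]'; python3 -m crank '[{"dp":[0,0,-0.05],"angular":[0,0,0]},{"dp":[0,0,-0.05],"angular":[0,0,0]},{"dp":[0,0,0],"angular":[0,0,0]},{"dp":[0,0,0],"angular":[0,0,0]}]'
```

```text
t: 8.8
tcp_pos: [0.5816, -0.1959, 0.159]
tool_rot: [0.044, 0.999, 0.0, -0.0]
force: [-1.0, -0.1, -1.5]
finger_gap: 0.203
gripper_force: 49.8
t: 9.2
tcp_pos: [0.5813, -0.1958, 0.1559]
tool_rot: [0.044, 0.999, 0.0, -0.001]
force: [-2.3, 0.0, -1.4]
finger_gap: 0.197
gripper_force: 49.9
```

```bash
python3 -m crank '[{"dp":[-0.025,0.002,0],"angular":[0,0,0]},{"dp":[0,0,0],"angular":[0,0,0]},{"dp":[0,0,0],"angular":[0,0,0]}]'; python3 -m crank '[{"dp":[0,0,-0.04],"angular":[0,0,0]},{"dp":[0,0,-0.04],"angular":[0,0,0]},{"dp":[0,0,0],"angular":[0,0,0]},{"dp":[0,0,0],"angular":[0,0,0]}]'
```

```text
t: 9.5
tcp_pos: [0.5812, -0.1959, 0.1563]
tool_rot: [0.044, 0.999, -0.0, 0.0]
force: [-2.2, -0.2, -0.6]
finger_gap: 0.203
gripper_force: 49.8
t: 9.9
tcp_pos: [0.581, -0.1959, 0.1537]
tool_rot: [0.044, 0.999, 0.0, -0.0]
force: [-2.8, -0.4, -1.7]
finger_gap: 0.203
gripper_force: 49.9
```

```bash
python3 -m crank '[{"dp":[-0.03,0.003,0],"angular":[0,0,0]},{"dp":[0,0,0],"angular":[0,0,0]},{"dp":[0,0,0],"angular":[0,0,0]}]'; python3 -m crank '[{"dp":[0,0,-0.04],"angular":[0,0,0]},{"dp":[0,0,-0.04],"angular":[0,0,0]},{"dp":[0,0,0],"angular":[0,0,0]},{"dp":[0,0,0],"angular":[0,0,0]}]'
```

```text
t: 10.2
tcp_pos: [0.5807, -0.196, 0.154]
tool_rot: [0.044, 0.999, -0.0, 0.001]
force: [-0.2, 0.1, -2.6]
finger_gap: 0.2
gripper_force: 49.8
t: 10.6
tcp_pos: [0.5804, -0.1959, 0.1514]
tool_rot: [0.044, 0.999, -0.0, 0.0]
force: [0.1, 0.1, -0.4]
finger_gap: 0.201
gripper_force: 49.8
```

```bash
python3 -m crank '[{"dp":[0,0,-0.04],"angular":[0,0,0]},{"dp":[0,0,0],"angular":[0,0,0]},{"dp":[0,0,0],"angular":[0,0,0]}]';python3 -m crank '[{"dp":[0,0,-0.04],"angular":[0,0,0]},{"dp":[0,0,0],"angular":[0,0,0]},{"dp":[0,0,0],"angular":[0,0,0]}]'
python3 - <<'E'
from h import *
s=sense();d=vision.snapshot("wrist");P=wpose(s,d)
np.savez("pics/w5.npz",P=P,**d)
from m import *
d,P,T,X,hsv,br=run("pics/w5.npz")
for v in range(204,276,4): print(v,hsv[v,323].tolist(),X[v,323].round(4))
E
```

```text
t: 10.9
tcp_pos: [0.5804, -0.1959, 0.1503]
tool_rot: [0.044, 0.999, -0.0, 0.0]
force: [0.5, -0.1, -0.8]
finger_gap: 0.201
gripper_force: 50.0
t: 11.2
tcp_pos: [0.5804, -0.196, 0.1494]
tool_rot: [0.044, 0.999, -0.0, 0.0]
force: [-0.3, 0.4, 2.5]
finger_gap: 0.203
gripper_force: 50.3
204 [90, 7, 177] [ 0.5582 -0.1945  0.115 ]
208 [94, 10, 179] [ 0.5602 -0.1947  0.1151]
212 [94, 10, 177] [ 0.5624 -0.1948  0.115 ]
216 [94, 10, 177] [ 0.5647 -0.195   0.1144]
220 [85, 9, 176] [ 0.5666 -0.1952  0.115 ]
224 [95, 9, 176] [ 0.5688 -0.1954  0.1148]
228 [98, 12, 175] [ 0.5713 -0.1956  0.114 ]
232 [96, 7, 175] [ 0.5729 -0.1958  0.1154]
236 [21, 164, 120] [ 0.5745 -0.1959  0.117 ]
240 [21, 164, 120] [ 0.5741 -0.1959  0.1229]
244 [21, 172, 114] [ 0.574  -0.1959  0.128 ]
248 [21, 165, 124] [ 0.5744 -0.1959  0.1317]
252 [179, 233, 127] [ 0.5705 -0.1956  0.1441]
256 [3, 241, 129] [ 0.5701 -0.1956  0.1489]
260 [0, 224, 130] [ 0.5703 -0.1956  0.1521]
264 [1, 224, 131] [ 0.5699 -0.1956  0.1563]
268 [2, 231, 182] [ 0.5707 -0.1956  0.1581]
272 [2, 235, 199] [ 0.572  -0.1958  0.1589]
```

Contact: Fz has risen ~4 N, and the flat (x = 0.574) lies on the shaft's flat. Release and rise.

```bash
python3 -m crank '[{"dp":[0,0,0],"angular":[0,0,0]},{"dp":[0,0,0],"angular":[0,0,0]}]' 1 20;python3 -m crank '[{"dp":[0,0,0],"angular":[0,0,0]},{"dp":[0,0,0],"angular":[0,0,0]},{"dp":[0,0,0],"angular":[0,0,0]},{"dp":[0,0,0],"angular":[0,0,0]},{"dp":[0,0,0],"angular":[0,0,0]}]' 0.45; python3 -m crank '[{"dp":[0,0,0.3],"angular":[0,0,0]},{"dp":[0,0,0.6],"angular":[0,0,0]},{"dp":[0,0,0.8],"angular":[0,0,0]},{"dp":[0,0,0.8],"angular":[0,0,0]},{"dp":[0,0,0],"angular":[0,0,0]},{"dp":[0,0,0],"angular":[0,0,0]}]'
python3 - <<'E'
from h import *
s=sense();d=vision.snapshot("wrist");P=wpose(s,d)
np.savez("pics/w6.npz",P=P,**d);cv2.imwrite("pics/w6.png",cv2.resize(d["image"][120:300,200:440],None,fx=3.3,fy=3.3,interpolation=2))
E
```

```text
t: 11.45
tcp_pos: [0.5804, -0.196, 0.1494]
tool_rot: [0.044, 0.999, -0.0, 0.0]
force: [-1.8, 0.8, 4.1]
finger_gap: 0.201
gripper_force: 50.4
t: 11.95
tcp_pos: [0.5802, -0.1958, 0.1488]
tool_rot: [0.044, 0.999, 0.0, -0.0]
force: [0.1, -0.2, 0.1]
finger_gap: 0.557
gripper_force: 0.0
t: 12.55
tcp_pos: [0.5804, -0.1959, 0.2249]
tool_rot: [0.044, 0.999, -0.0, 0.001]
force: [0.1, -0.4, -0.2]
finger_gap: 0.545
gripper_force: 0.0
```

View pics/w6.png

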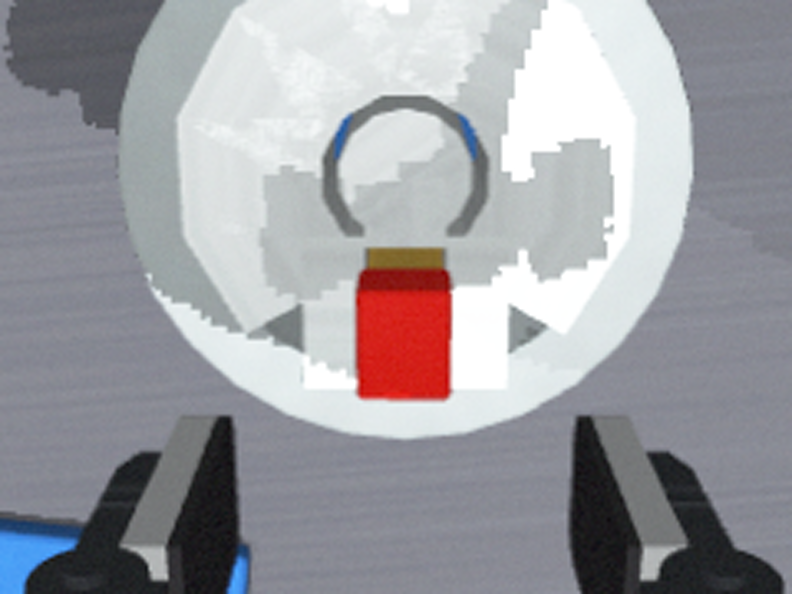

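The key stands on its own in the gap. Its head top is at crop (403,343), square to the pulley. Now I shut the fingers and press the head down.

```bash
python3 -m crank '[{"dp":[0,0,0],"angular":[0,0,0]},{"dp":[0,0,0],"angular":[0,0,0]},{"dp":[0,0,0],"angular":[0,0,0]},{"dp":[0,0,-0.4],"angular":[0,0,0]},{"dp":[0,0,-0.4],"angular":[0,0,0]},{"dp":[0,0,-0.4],"angular":[0,0,0]},{"dp":[0,0,-0.15],"angular":[0,0,0]},{"dp":[0,0,-0.05],"angular":[0,0,0]},{"dp":[0,0,0],"angular":[0,0,0]},{"dp":[0,0,0],"angular":[0,0,0]}]' 1 30; python3 -m crank '[{"dp":[0,0,-0.04],"angular":[0,0,0]},{"dp":[0,0,-0.04],"angular":[0,0,0]},{"dp":[0,0,0],"angular":[0,0,0]},{"dp":[0,0,0],"angular":[0,0,0]}]'
```

```text
t: 13.6
tcp_pos: [0.5806, -0.196, 0.1824]
tool_rot: [0.044, 0.999, -0.0, 0.0]
force: [0.4, -0.2, 0.4]
finger_gap: -0.003
gripper_force: 0.0
t: 14.0
tcp_pos: [0.5802, -0.1959, 0.1797]
tool_rot: [0.044, 0.999, -0.0, 0.0]
force: [1.0, -0.0, -0.7]
finger_gap: 0.001
gripper_force: 0.0
```

```bash
for i in 1 2 3; do python3 -m crank '[{"dp":[0,0,-0.05],"angular":[0,0,0]},{"dp":[0,0,0],"angular":[0,0,0]},{"dp":[0,0,0],"angular":[0,0,0]}]' | grep -E "tcp|force:"; done
```

```text
tcp_pos: [0.5802, -0.1958, 0.178]
force: [0.2, 0.3, -0.0]
gripper_force: 0.0
tcp_pos: [0.5802, -0.1958, 0.1765]
force: [0.6, 0.3, -0.5]
gripper_force: 0.0
tcp_pos: [0.5804, -0.1959, 0.1753]
force: [0.1, -0.4, 0.8]
gripper_force: 1.0
```

Contact is imminent, so I use smaller steps.

```bash
for i in 1 2 3; do python3 -m crank '[{"dp":[0,0,-0.02],"angular":[0,0,0]},{"dp":[0,0,0],"angular":[0,0,0]},{"dp":[0,0,0],"angular":[0,0,0]}]' | grep -E "tcp|force:"; done
```

```text
tcp_pos: [0.5804, -0.1959, 0.1751]
force: [-0.9, 0.5, 6.3]
gripper_force: 2.7
tcp_pos: [0.5804, -0.196, 0.1746]
force: [-1.3, 1.0, 5.7]
gripper_force: 3.0
tcp_pos: [0.5804, -0.196, 0.1743]
force: [-1.4, 0.3, 7.2]
gripper_force: 3.6
```

```bash
for i in 1 2 3; do python3 -m crank '[{"dp":[0,0,-0.02],"angular":[0,0,0]},{"dp":[0,0,0],"angular":[0,0,0]},{"dp":[0,0,0],"angular":[0,0,0]}]' | grep -E "tcp|force:"; done
```

```text
tcp_pos: [0.5804, -0.1961, 0.1739]
force: [-1.4, 1.9, 8.2]
gripper_force: 4.1
tcp_pos: [0.5804, -0.1961, 0.1735]
force: [-1.7, 0.9, 9.2]
gripper_force: 4.7
tcp_pos: [0.5804, -0.1961, 0.1732]
force: [-3.0, 0.9, 11.1]
gripper_force: 5.2
```

```bash
for i in 1 2 3 4; do python3 -m crank '[{"dp":[0,0,-0.02],"angular":[0,0,0]},{"dp":[0,0,0],"angular":[0,0,0]},{"dp":[0,0,0],"angular":[0,0,0]}]' | grep -E "tcp|force:"; done
```

```text
tcp_pos: [0.5804, -0.1962, 0.1728]
force: [-3.0, 0.3, 11.8]
gripper_force: 5.8
tcp_pos: [0.5804, -0.1962, 0.1724]
force: [-2.5, 0.5, 13.1]
gripper_force: 6.3
tcp_pos: [0.5805, -0.1962, 0.1721]
force: [-2.9, 0.3, 14.0]
gripper_force: 6.9
tcp_pos: [0.5805, -0.1963, 0.1717]
force: [-3.5, 0.2, 14.6]
gripper_force: 7.4
```

```bash
for i in 1 2 3 4; do python3 -m crank '[{"dp":[0,0,-0.02],"angular":[0,0,0]},{"dp":[0,0,0],"angular":[0,0,0]},{"dp":[0,0,0],"angular":[0,0,0]}]' | grep -E "tcp|force:"; done
```

```text
tcp_pos: [0.5804, -0.1964, 0.1714]
force: [-3.4, 1.5, 16.1]
gripper_force: 8.0
tcp_pos: [0.5804, -0.1964, 0.171]
force: [-4.6, 0.8, 17.7]
gripper_force: 8.6
tcp_pos: [0.5804, -0.1964, 0.1706]
force: [-4.1, 0.8, 16.9]
gripper_force: 9.1
tcp_pos: [0.5804, -0.1964, 0.1702]
force: [-6.3, 1.3, 18.8]
gripper_force: 9.7
```

```bash
for i in 1 2 3; do python3 -m crank '[{"dp":[0,0,-0.02],"angular":[0,0,0]},{"dp":[0,0,0],"angular":[0,0,0]},{"dp":[0,0,0],"angular":[0,0,0]}]' | grep -E "tcp|force:"; done;  python3 -m crank '[{"dp":[0,0,0],"angular":[0,0,0]},{"dp":[0,0,0],"angular":[0,0,0]},{"dp":[0,0,0],"angular":[0,0,0]},{"dp":[0,0,0],"angular":[0,0,0]}]'
```

```text
tcp_pos: [0.5804, -0.1965, 0.1699]
force: [-5.6, 1.8, 21.3]
gripper_force: 10.2
tcp_pos: [0.5804, -0.1965, 0.1695]
force: [-5.9, 1.0, 21.1]
gripper_force: 10.8
tcp_pos: [0.5804, -0.1966, 0.1691]
force: [-6.5, 0.3, 21.7]
gripper_force: 11.4
t: 20.4
tcp_pos: [0.5804, -0.1966, 0.1691]
tool_rot: [0.044, 0.999, -0.001, 0.001]
force: [-5.2, 0.3, 22.9]
finger_gap: -0.004
gripper_force: 11.4
```

```bash
python3 -m crank '[{"dp":[0,0,0.2],"angular":[0,0,0]},{"dp":[0,0,0.25],"angular":[0,0,0]},{"dp":[0,0,0],"angular":[0,0,0]},{"dp":[0,0,0],"angular":[0,0,0]}]'; python3 -m crank '[{"dp":[0,0,-0.1],"angular":[0,0,0]},{"dp":[0,0,-0.1],"angular":[0,0,0]},{"dp":[0,0,-0.1],"angular":[0,0,0]},{"dp":[0,0,-0.05],"angular":[0,0,0]},{"dp":[0,0,0],"angular":[0,0,0]},{"dp":[0,0,0],"angular":[0,0,0]}]'; for i in 1 2; do python3 -m crank '[{"dp":[0,0,-0.03],"angular":[0,0,0]},{"dp":[0,0,0],"angular":[0,0,0]},{"dp":[0,0,0],"angular":[0,0,0]}]' | grep -E "tcp|force:"; done
```

```text
t: 20.8
tcp_pos: [0.5801, -0.1957, 0.1779]
tool_rot: [0.044, 0.999, 0.0, -0.0]
force: [-0.6, 0.2, 0.2]
finger_gap: 0.003
gripper_force: 0.0
t: 21.4
tcp_pos: [0.58, -0.1957, 0.1692]
tool_rot: [0.044, 0.999, 0.0, -0.0]
force: [-2.3, 1.3, 9.1]
finger_gap: 0.001
gripper_force: 4.8
tcp_pos: [0.58, -0.1957, 0.1692]
force: [-5.1, 2.2, 13.8]
gripper_force: 6.9
tcp_pos: [0.58, -0.1957, 0.1691]
force: [-4.7, 1.9, 18.4]
gripper_force: 9.0
```

```bash
python3 -m crank '[{"dp":[0,0,-0.03],"angular":[0,0,0]},{"dp":[0,0,0],"angular":[0,0,0]},{"dp":[0,0,0],"angular":[0,0,0]},{"dp":[0,0,0],"angular":[0,0,0]},{"dp":[0,0,0],"angular":[0,0,0]}]'; python3 -m crank '[{"dp":[0,0,-0.01],"angular":[0,0,0]},{"dp":[0,0,0],"angular":[0,0,0]},{"dp":[0,0,0],"angular":[0,0,0]},{"dp":[0,0,0],"angular":[0,0,0]},{"dp":[0,0,0],"angular":[0,0,0]}]';python3 -m crank '[{"dp":[0,0,0.2],"angular":[0,0,0]},{"dp":[0,0,0.6],"angular":[0,0,0]},{"dp":[0,0,0.8],"angular":[0,0,0]},{"dp":[0,0,0.8],"angular":[0,0,0]},{"dp":[0,0,0],"angular":[0,0,0]},{"dp":[0,0,0],"angular":[0,0,0]},{"dp":[0,0,0],"angular":[0,0,0]}]'
python3 - <<'E'
from h import *
s=sense();d=vision.snapshot("wrist");P=wpose(s,d)
np.savez("pics/w7.npz",P=P,**d);cv2.imwrite("pics/w7.png",cv2.resize(d["image"][120:300,200:440],None,fx=3.3,fy=3.3,interpolation=2))
from m import *
d,P,T,X,hsv,br=run("pics/w7.npz")
red=cv2.inRange(hsv,(0,140,190),(8,255,255))|cv2.inRange(hsv,(172,140,190),(180,255,255))
v,u=np.nonzero(red[150:260,280:360]);q=X[v+150,u+280];q=q[np.abs(q[:,2]-np.median(q[:,2]))<.003]
print(np.median(q,0),len(q));A=np.c_[q[:,:2]-q[:,:2].mean(0),np.ones(len(q))];print("tilt deg",np.degrees(np.linalg.lstsq(A,q[:,2],rcond=None)[0][:2]))
E
```

```text
t: 22.5
tcp_pos: [0.58, -0.1959, 0.1689]
tool_rot: [0.044, 0.999, -0.0, 0.0]
force: [-6.6, 2.6, 21.6]
finger_gap: -0.0
gripper_force: 10.6
t: 23.0
tcp_pos: [0.5801, -0.1958, 0.1689]
tool_rot: [0.044, 0.999, -0.0, 0.0]
force: [-6.7, 2.3, 22.6]
finger_gap: -0.0
gripper_force: 11.3
t: 23.7
tcp_pos: [0.5793, -0.1954, 0.2352]
tool_rot: [0.044, 0.999, 0.001, -0.001]
force: [0.4, -0.4, 0.5]
finger_gap: -0.001
gripper_force: 0.0
[ 0.58105942 -0.19782057  0.15179485] 755
tilt deg [0.13593604 0.64485331]
```

View pics/w7.png

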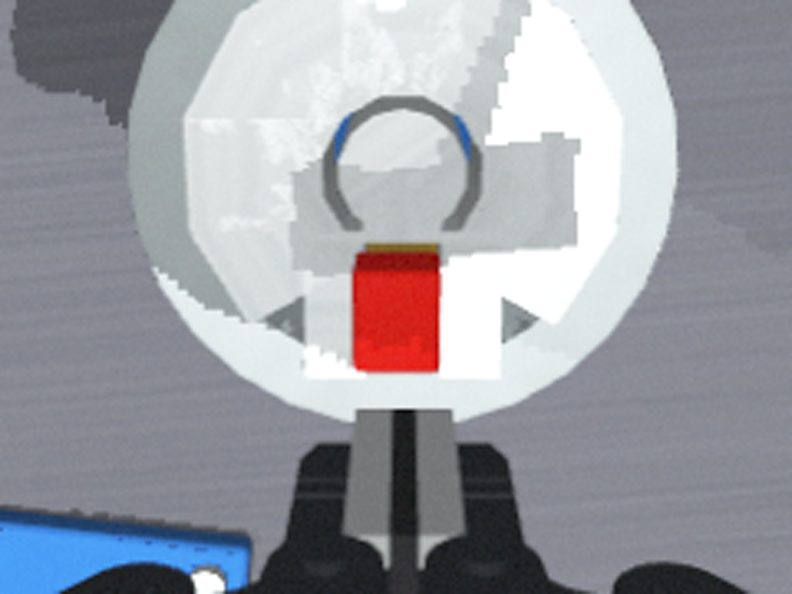

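The key stands straight (tilt under 1°) and flat to the shaft. Its head is at crop (396,310), and a second push of 22 N sank it only ~0.2 mm. The robot is clear, so I'm handing in.

```bash
python3 -c "
from station import order
print(order.sign_off())"
```

```text
the job is handed in; nothing more can be done
None
```

The key is wedged tight in the pulley's keyway, standing straight on its own with the robot clear. A second push of about 22 N sank it only about 0.2 mm, and the job is handed in.

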